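# Fit the sugar pot's nested top, then lift off the outer cap alone

## Task

Get the hexagonal sugar pot ready for dusting pastries: pick up its nested steel top, the inner sieve lid with the outer cap riding on it, and lower the two together gently into the pot's mouth until the collar sits flat on the rim. Then let go of it and lift the outer cap alone, straight up, leaving the sieve lid seated and undisturbed, and finish still holding the cap upright about 10 cm above the sieve lid, over the pot. Leave the pot standing where it is and the other tea things untouched.

Things in the scene. Friction and masses are not known exactly. Their poses are not given: they have to be found in the camera images.
- stool: fixed: cedar stool with a round copper-look tray, 524 mm across, on it. Origin on the stool top in the tray's centre, z up; the tray's flat floor is 6 mm above the origin, its rim 16 mm. Everything else stands on the tray floor
- pot: loose white ceramic hexagonal sugar pot, open, 84 mm across flats, 95 mm high, about 450 g. Origin: centre of its underside, z up. Hexagonal to z = 70 mm, then a round neck, 52 mm outside, to the rim at z = 95 mm; straight round mouth, 46 mm inside. Seated in it, the sieve lid's origin is 83 mm above this origin
- sieve: loose steel inner lid, about 110 g, on the tray, cap nested on it. Origin: centre of its underside, z up; round. Plug 42 mm in diameter, z = 0 to 12 mm (lowest 4 mm tapered to 35); collar to grip and to rest on the pot's rim, 60 mm in diameter, z = 12 to 22; perforated dome, 38 mm in diameter, z = 22 to 36, hidden in the cap. 2 mm clear all round in the mouth
- cap: loose steel outer lid, about 60 g, starts nested over the dome of the sieve lid, its lower edge resting unfastened on the collar (2 mm clear all round), origin 22 mm above the sieve lid's. Origin: centre of its open lower edge, z up; round. Skirt 48 mm in diameter, top face at z = 22 to 24 mm, stem 10 mm, then the knob, 18 mm in diameter, z = 28 to 46
- teapot: bystander: loose steel teapot, 139 mm high, 114 mm across, 210 mm from spout (+x) to handle. Origin in the centre of its underside, far from the robot on the tray
- glass_a: bystander: loose etched glass, 60 mm across, 85 mm high, origin in the centre of its underside, near side of the tray
- glass_b: bystander: a second such glass, near side of the tray
- box: bystander: small loose dark wooden box, 75 x 66 x 53 mm high, its light sliding lid drawn back 26 mm to -x. Origin in the centre of its underside, near side of the tray between the glasses

How it is judged:
By the outcome, as a careful person would: the job done as asked, in the order asked, and still so for the second after the job is handed in, while the arm keeps its last pose, push and grip.
It also fails if it takes over 51 s, if anything falls off the work surface, if the arm or the gripper's body presses on something with over 40 N, if the wrist force passes 120 N, or if a joint passes its speed limit or range.

## Robot

A 7-joint arm with a two-finger parallel gripper is mounted at the origin on the work surface. World frame = base frame: x ahead of the robot, y to its left, z up, the work surface at z = 0. Lengths are in m, angles in rad, forces in N, time in s.
With the tool pointing down it reaches from about 0.425 to 0.95 m from the base axis. Payload 16.7 kg.
Tool frame: the origin (TCP) lies on the centre line of the jaws, within the pads' length; the fingertips stand 25 mm ahead of it and the grasp point (between the pads) lies 6 mm ahead of it; z points along the fingers, y is the line along which they close (so a half turn about z gives the same grasp; the last joint's range is limited). The gripper opens to 94 mm and grips with 3 to 60 N. Pads are 16 mm wide; open, the fingers measure 119 mm over their backs; the gripper's body (75 mm by 177 mm) begins 78 mm behind the grasp point.
Start: joints at [1.145, 0.426, 0.074, 1.606, -0.034, 1.111, -0.067], TCP at [0.184, -0.649, 0.23] pointing down, gripper open.
Joint ranges: [-2.85, 2.85], [-0.5, 2.14], [-1.23, 1.37], [0.21, 2.46], [-1.02, 4.16], [0.16, 2.05], [-2.73, 2.73]. Speed limits (rad/s): [1.89, 1.89, 2.39, 2.39, 3.01, 3.01, 3.01].

## Interface

Orientations are given as a unit quaternion [x, y, z, w].
In Python, from rig import env gives the robot as it stands.
- The arm moves only by the tool drive_effector, called after "Emit:" as a command line: name --argument value ..., lists and objects as JSON in quotes. Schema: {"type":"object","properties":{"deltas":{"type":"array","items":{"type":"array","items":{"type":"array","items":{"type":"number"},"minItems":5,"maxItems":5},"minItems":1,"maxItems":12},"minItems":1,"maxItems":1},"force":{"type":"number"},"only":{"type":"string"},"quiet":{"type":"boolean"},"lines":{"type":"string"}},"required":["deltas"],"additionalProperties":false}. deltas is a list that holds a single list of rows (three levels of brackets), with 1 to 12 rows, each of 5 numbers: dx, dy, dz in shares of the most that a row can go, 1 being 50 mm, then a turn about the tool's z in rad, then the finger opening in m; each row shifts and turns the commanded pose from where the row before left it, along the tool's axes as they then stand; what a row does not reach is not made up. A row lasts 1/10 s, in which the tool goes at most 0.05 m and 0.15 rad, less where a joint would pass 70% of its speed; a pose out of reach is approached as far as the arm can. The fingers move at their own pace and stop on an object; force is the grip in N (left out, the last holds). Time passes only in rows, so rows that do not move let the fingers close. The tool returns the time, the measured TCP pose, the force, the opening and the grip force at its end. only (a regular expression) keeps the lines of the reply that match it, lines (a string "A,B") keeps lines A to B, and quiet returns only ok. Input that does not fit is refused with a message, and nothing moves.
- env.get_obs(): the state, without advancing time (a new reading comes with each control period).
- env.capture(name): name is "side" or "top" or "wrist"; returns the picture (480x640x3 uint8, red, green, blue); there is no depth.
- env.camera_info(name): a dict with "fx", "fy", "cx", "cy" (pixels), "rvec" (rotation vector, rad) and "tvec" (3), from world to camera coordinates, as OpenCV has them. Camera axes: x right, y down, z forward; pixel columns grow to the right and rows downward; lengths in m; the calibration is good to about 2 mm. A picture is of the moment at which its call begins: read the wrist's pose just before it. camera_info takes no time and is no camera call; for the wrist camera it gives the pose at the moment of the call.
- env.sign_off(): hands the job in; it is judged then, once.
The state is a dict: "time": time; "joint_pos": joint angles; "joint_velocities": joint speeds; "joint_efforts": joint torques, N m; "ee_pos": TCP position; "tool_rot": TCP orientation; "force": force on the tool from outside, world axes, zero at the start; "moment": the same for the moment, N m; "finger_gap": finger opening in m; "finger_force": force on a finger pad.
Only numpy, scipy, OpenCV 4.12 (cv2) and the standard library are available. Lean on these libraries where they do the work, as an engineer would, in place of code of your own. Each camera call takes 0.05 s, during which the arm holds its last target. There are 200 camera calls.

## Working session

There is one attempt and no reset: what is moved stays moved. The work goes in short steps, Python scripts to look and compute and a tool call to move; the robot and the scene stay as the last step left them, time stands still between calls to the robot, and variables do not carry over. Pictures are saved under pics/ and viewed, at most 10 in all, crops included, and the job is handed in when it is done.

```bash
ls; mkdir -p pics
```

Run:
```python
from rig import env
import cv2,numpy as np
o=env.get_obs(); print(o['time'],o['ee_pos'],o['tool_rot'],o['finger_gap'])
for n in('side','top'):
    im=env.capture(n); cv2.imwrite(f'pics/{n}0.png',im[:,:,::-1])
    c=env.camera_info(n); print(n,{k:np.round(v,4).tolist() for k,v in c.items()})
```

```text
pics
rig.py
0.0 [ 0.18369295 -0.64910206  0.22980831] [ 9.90509578e-01  1.37442326e-01 -1.10628889e-04 -6.09198786e-04] 0.09450690033944333
side {'fx': 551.6771, 'fy': 551.6771, 'cx': 317.8209, 'cy': 240.3769, 'rvec': [2.1581, -0.7906, 0.3669], 'tvec': [-0.442, 0.2755, 0.4125]}
top {'fx': 464.2528, 'fy': 464.2528, 'cx': 319.896, 'cy': 245.0497, 'rvec': [2.1287, -2.1857, 0.1496], 'tvec': [0.0024, 0.5627, 0.6738]}
```

View pics/side0.png

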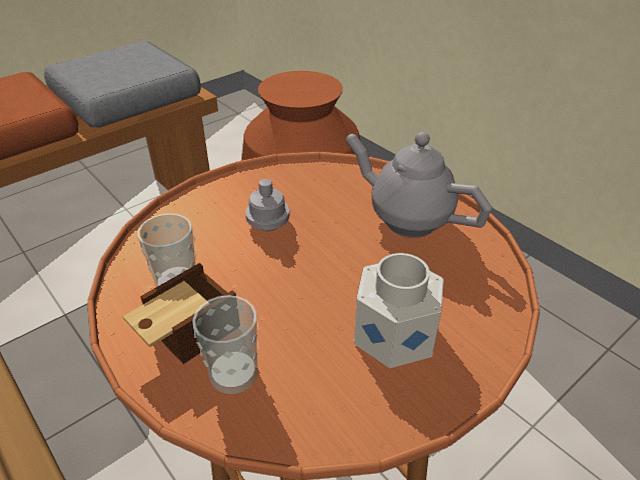

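View pics/top0.png

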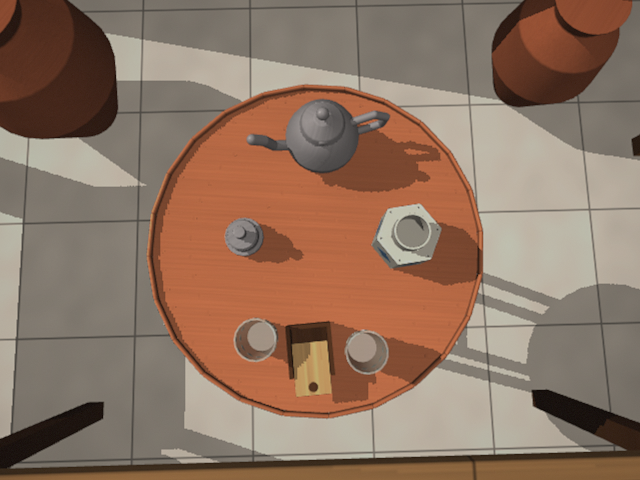

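Side view: lid nest at about (267,207) with its knob at (265,187), pot mouth at about (403,272). Top view: lid nest (243,236), mouth (411,232). I'll zoom in for exact ellipses.

Run:
```python
import cv2,numpy as np
s=cv2.imread('pics/side0.png');t=cv2.imread('pics/top0.png')
def c(im,x,y,w=66,h=50):return cv2.resize(im[y:y+h,x:x+w],(396,300),interpolation=cv2.INTER_CUBIC)
a=np.vstack([np.hstack([c(s,235,175),c(s,370,245)]),np.hstack([c(t,210,212),c(t,378,206)])])
cv2.imwrite('pics/crop0.png',a)
```

```text
(no output)
```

View pics/crop0.png

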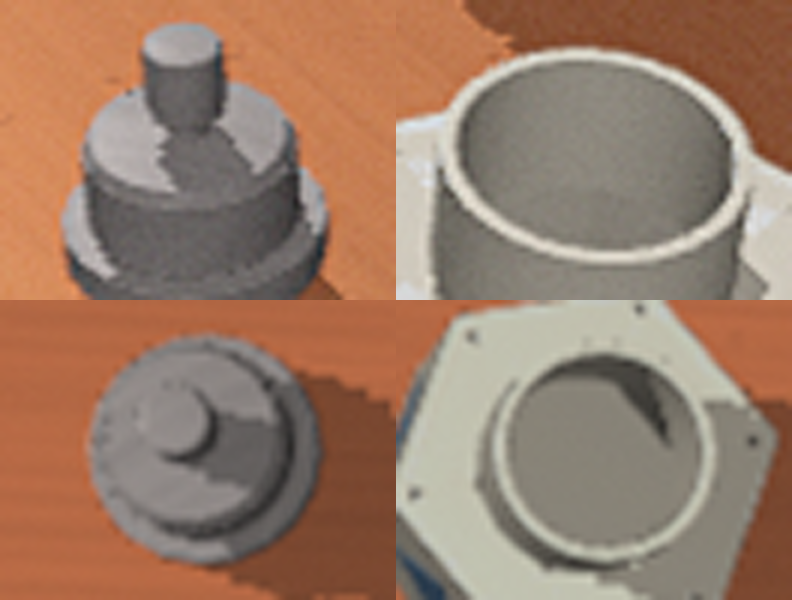

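Create h.py:
```python
from rig import env
import cv2,numpy as np
from scipy.spatial.transform import Rotation as R
def P(c):
    K=np.array([[c['fx'],0,c['cx']],[0,c['fy'],c['cy']],[0,0,1]])
    return K@np.c_[cv2.Rodrigues(np.array(c['rvec'],float))[0],np.array(c['tvec'],float).reshape(3,1)]
def tri(Pa,a,Pb,b):
    X=cv2.triangulatePoints(Pa,Pb,np.array(a,float),np.array(b,float)).ravel();X=X[:3]/X[3]
    r=[np.linalg.norm((p@np.r_[X,1])[:2]/(p@np.r_[X,1])[2]-q) for p,q in((Pa,a),(Pb,b))]
    return X,r
def proj(p,X): v=p@np.r_[X,1]; return v[:2]/v[2]
def totool(d): # world displacement -> tool axes now
    return R.from_quat(env.get_obs()['tool_rot']).inv().apply(d)
```

Run:
```python
from h import *
S,T=P(env.camera_info('side')),P(env.camera_info('top'))
f=lambda x0,y0,u,v:np.array([x0+u/6-.42,y0+v/6-.42])
for n,a,b in(('knobtop',f(235,175,182,45),f(210,212,174,122)),('rim',f(370,245,199,155),f(378,206,207.5,154.5)),('collartop',f(235,175,195,222),f(210,212,205.5,149))):
    X,r=tri(S,a,T,b);print(n,X.round(4),np.round(r,2))
o=env.get_obs();print(R.from_quat(o['tool_rot']).as_matrix().round(3))
c=env.camera_info('wrist');r=cv2.Rodrigues(np.array(c['rvec']))[0];print('wristcam',-r.T@np.ravel(c['tvec']),r[2])
```

```text
knobtop [0.5794 0.1056 0.0751] [0.29 0.37]
rim [ 0.5699 -0.1411  0.1018] [0.15 0.15]
collartop [0.5797 0.1057 0.0273] [0.48 0.58]
[[ 0.962  0.272 -0.   ]
 [ 0.272 -0.962  0.001]
 [-0.    -0.001 -1.   ]]
wristcam [ 0.25028844 -0.62964754  0.38389442] [-0.2279629  -0.06378096 -0.97157856]
```
knobtop = sieve origin +22+46=68mm → origin z=0.007; floor at 6mm → top .074. rim .101. So z world: stool origin at z≈0. collartop .028. Consistent. Tray at 0.006.

Triangulated: lid nest at (0.5795, 0.1057), knob top z = 0.075, pot mouth at (0.5699, -0.1411), rim z = 0.102. These agree with the text's heights. I'll travel above the lid nest.

Units first: shifts go in shares of 50 mm. So -0.03 m is -0.6, 0.03 m is 0.6.

Emit:
drive_effector --deltas '[[[0.6,-0.6,0,0,0.094],[0.6,-0.6,0,0,0.094],[0.6,-0.6,0,0,0.094],[0.6,-0.6,0,0,0.094],[0.6,-0.6,0,0,0.094],[0.6,-0.6,0,0,0.094],[0.6,-0.6,0,0,0.094],[0.6,-0.6,0,0,0.094],[0.6,-0.6,0,0,0.094],[0.6,-0.6,0,0,0.094]]]' --force 20

```text
time: 1.1
ee_pos: [0.3912, -0.2775, 0.2304]
tool_rot: [0.991, 0.137, -0.0, 0.0]
force: [0.7, -0.7, -0.2]
finger_gap: 0.094
finger_force: 0.0
```

Emit:
drive_effector --deltas '[[[0.6,-0.6,0,0,0.094],[0.6,-0.6,0,0,0.094],[0.6,-0.6,0,0,0.094],[0.6,-0.6,0,0,0.094],[0.6,-0.6,0,0,0.094],[0.6,-0.6,0,0,0.094],[0.6,-0.6,0,0,0.094],[0.6,-0.6,0,0,0.094],[0.6,-0.6,0,0,0.094],[0,0,0,0,0.094],[0,0,0,0,0.094]]]'

```text
time: 2.2
ee_pos: [0.5769, 0.055, 0.2299]
tool_rot: [0.99, 0.138, -0.001, -0.0]
force: [0.3, -0.6, 1.2]
finger_gap: 0.0938
finger_force: 0.0
```

Run:
```python
from h import *
o=env.get_obs();print(R.from_quat(o['tool_rot']).as_matrix().round(4),o['force'],o['joint_pos'])
print(totool(np.r_[.5795,.1057,.15]-o['ee_pos']))
```

```text
[[ 9.617e-01  2.740e-01 -1.200e-03]
 [ 2.740e-01 -9.617e-01  2.000e-04]
 [-1.100e-03 -5.000e-04 -1.000e+00]] [ 0.28911218 -0.60023999  1.15956598] [ 0.13855347  0.3019125  -0.41866124  1.80275062  0.13792329  1.06677768
 -1.62348575]
[ 0.01651192 -0.04801186  0.07987592]
```

Scaled: 0.03 m is 0.6, -0.024 m is -0.48.

Emit:
drive_effector --deltas '[[[0.16,-0.48,0.4,0,0.094],[0.17,-0.48,0.6,0,0.094],[0,0,0,0,0.094],[0,0,0,0,0.094]]]'

```text
time: 2.6
ee_pos: [0.5793, 0.1037, 0.1801]
tool_rot: [0.991, 0.137, -0.001, 0.0]
force: [-0.1, -1.2, 0.2]
finger_gap: 0.0939
finger_force: 0.0
```

Run:
```python
from h import *
p=P(env.camera_info('wrist'));im=env.capture('wrist')[:,:,::-1].copy()
print(p.tolist())
for X in([.5795,.1057,.074],[.5795,.1057,.052],[.5795,.1057,.028]):
    u=proj(p,X);print(u)
np.save('w1.npy',p);cv2.imwrite('pics/w1.png',im)
o=env.get_obs();print(totool(np.r_[.5795,.1057,.036]-o['ee_pos']))
```

```text
[[29.82622309227878, -386.7817418989238, -311.4251208156779, 132.500737552465], [-409.6253538273574, -115.80817331411463, -139.98199166981266, 325.71189152796785], [-0.22899011366304078, -0.06542272379040835, -0.9712277771235909, 0.4804675223247316]]
[319.19175279 244.38244033]
[319.29913723 237.00469656]
[319.39959789 230.10264418]
[ 0.00028301 -0.00257367  0.1448895 ]
```

View pics/w1.png

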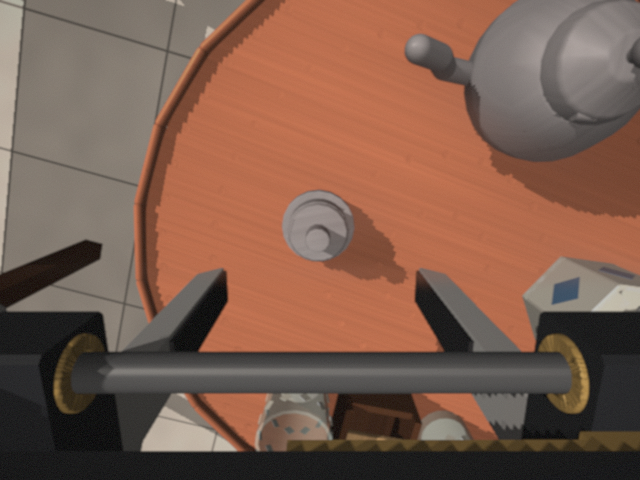

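Add to h.py:
```python
def blob(im,x0,x1,y0,y1):
    hsv=cv2.cvtColor(im[y0:y1,x0:x1],cv2.COLOR_BGR2HSV)
    m=(hsv[...,1]<90).astype(np.uint8)
    n,l,st,ce=cv2.connectedComponentsWithStats(m);k=1+st[1:,4].argmax()
    cs,_=cv2.findContours((l==k).astype(np.uint8),cv2.RETR_EXTERNAL,cv2.CHAIN_APPROX_NONE)
    c=cv2.convexHull(max(cs,key=len));e=cv2.fitEllipse(c)
    return np.array(e[0])+[x0,y0],e[1],st[k]
```

Run:
```python
from h import *
im=cv2.imread('pics/w1.png');print(blob(im,260,410,170,268))
p=np.load('w1.npy')
th=np.linspace(0,2*np.pi,60)
for z in(.018,.028):
    q=np.array([proj(p,[.5795+.03*np.cos(t),.1057+.03*np.sin(t),z]) for t in th]);print(z,q.min(0),q.max(0))
q=np.array([proj(p,[.5795+.009*np.cos(t),.1057+.009*np.sin(t),.074]) for t in th]);print('knob',q.min(0),q.max(0))
t=cv2.imread('pics/top0.png');print('top',blob(t,215,275,210,262))
T=P(env.camera_info('top'))
q=np.array([proj(T,[.5795+.03*np.cos(a),.1057+.03*np.sin(a),.028]) for a in th]);print(q.min(0),q.max(0))
cr=im[180:270,270:370];cv2.imwrite('pics/w1c.png',cv2.resize(cr,None,fx=6,fy=6,interpolation=cv2.INTER_CUBIC))
```

```text
(array([317.72442627, 225.34716415]), (71.0302963256836, 72.09616088867188), array([  22,   20,   72,   71, 4036], dtype=int32))
0.018 [284.16556848 192.31231515] [354.70523905 261.23899805]
0.028 [283.03481964 193.83903836] [355.76006379 264.78450251]
knob [306.47754128 232.00022735] [331.90890883 256.58050977]
top (array([243.69109726, 236.49588585]), (37.91055679321289, 38.59765625), array([  10,    8,   39,   38, 1159], dtype=int32))
[224.10281812 217.94656237] [262.80038547 256.176056  ]
```

View pics/w1c.png

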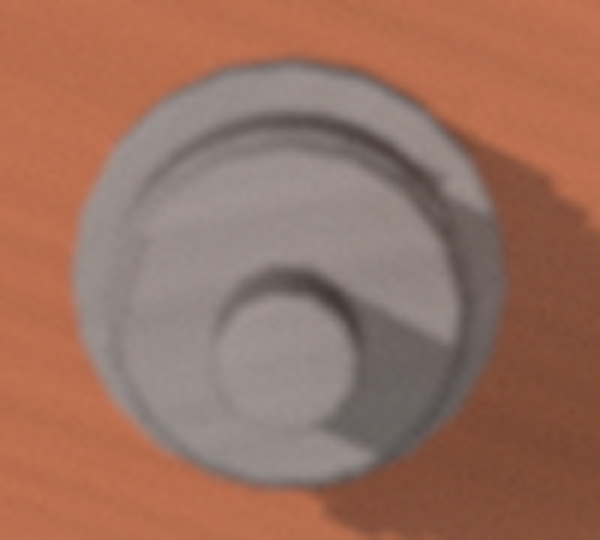

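Wrist view: knob top at (317.8,240) and collar centre at (318,225.5), about 3 mm off the fixed-camera estimate. I'll split the difference and go down.

Scaled: -0.0024 m is -0.048, 0.0024 m is 0.048.

Emit:
drive_effector --deltas '[[[0.048,-0.048,0.6,0,0.094],[0,0,0.6,0,0.094],[0,0,0.6,0,0.094],[0,0,0.4,0,0.094],[0,0,0.3,0,0.094],[0,0,0.2,0,0.094],[0,0,0,0,0.094],[0,0,0,0,0.094]]]'

```text
time: 3.45
ee_pos: [0.5821, 0.1077, 0.0463]
tool_rot: [0.991, 0.137, 0.0, -0.0]
force: [0.1, -0.8, 0.4]
finger_gap: 0.094
finger_force: 0.0
```

Scaled: 0.005 m is 0.1, 0.0045 m is 0.09.

Emit:
drive_effector --deltas '[[[0,0,0.1,0,0.094],[0,0,0.09,0,0.094],[0,0,0,0,0.094],[0,0,0,0,0.08],[0,0,0,0,0.07],[0,0,0,0,0.065],[0,0,0,0,0.062],[0,0,0,0,0.055],[0,0,0,0,0.055],[0,0,0,0,0.05],[0,0,0,0,0.05],[0,0,0,0,0.05]]]' --force 20

```text
time: 4.65
ee_pos: [0.5816, 0.1078, 0.0361]
tool_rot: [0.991, 0.137, 0.0, -0.0]
force: [-0.7, 0.0, 2.8]
finger_gap: 0.0586
finger_force: 20.0
```

Run:
```python
from h import *
o=env.get_obs();print(o['ee_pos'],o['force'],o['moment'],o['finger_gap'],o['finger_force'])
p=P(env.camera_info('wrist'));im=env.capture('wrist')[:,:,::-1].copy()
np.save('w2.npy',p);cv2.imwrite('pics/w2.png',im)
```

```text
[0.58158943 0.10783036 0.03607191] [-0.7036277   0.02699434  2.83980962] [-0.1665844   0.04628661 -0.01566667] 0.05859514023763758 20.000268816947937
```

View pics/w2.png

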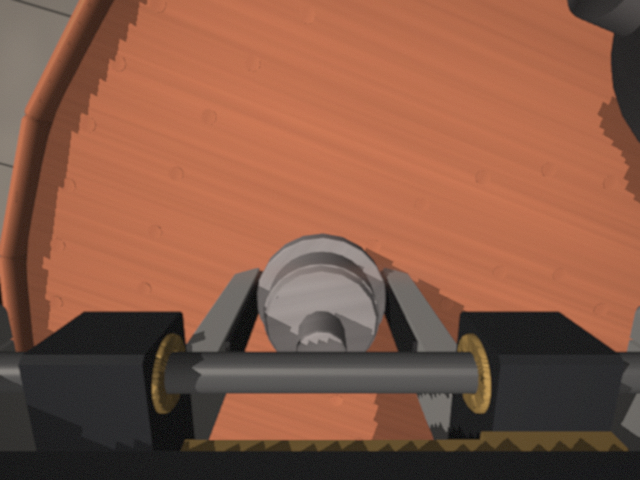

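The collar is held between the pads, with the lid at (321,290). I'll lift and carry it over.

Scaled: -0.03 m is -0.6, -0.025 m is -0.5.

Emit:
drive_effector --deltas '[[[0,0,-0.1,0,0.05],[0,0,-0.3,0,0.05],[0,0,-0.5,0,0.05],[0,0,-0.6,0,0.05],[0,0,-0.6,0,0.05],[0,0,-0.4,0,0.05],[0,0,-0.2,0,0.05],[0,0,0,0,0.05]]]'

```text
time: 5.5
ee_pos: [0.5821, 0.108, 0.1727]
tool_rot: [0.991, 0.137, 0.001, -0.0]
force: [0.4, 0.2, -3.0]
finger_gap: 0.0584
finger_force: 20.0
```

Emit:
drive_effector --deltas '[[[-0.07,0.22,0,0,0.05],[-0.15,0.46,0,0,0.05],[-0.15,0.46,0,0,0.05],[-0.15,0.46,0,0,0.05],[-0.15,0.46,0,0,0.05],[-0.15,0.46,0,0,0.05],[-0.15,0.46,0,0,0.05],[-0.15,0.46,0,0,0.05],[-0.15,0.46,0,0,0.05],[-0.15,0.46,0,0,0.05],[-0.07,0.2,0,0,0.05],[0,0,0,0,0.05]]]'

```text
time: 6.7
ee_pos: [0.571, -0.1337, 0.1699]
tool_rot: [0.991, 0.136, -0.001, -0.0]
force: [0.6, -0.0, -2.4]
finger_gap: 0.0583
finger_force: 20.0
```

Run:
```python
from h import *
o=env.get_obs();print(o['ee_pos'],o['force'])
t=R.from_quat(o['tool_rot']).as_matrix();print(t.round(4))
C={}
for n in('side','top','wrist'):
    c=P(env.camera_info(n));im=env.capture(n)[:,:,::-1].copy();cv2.imwrite(f'pics/{n}3.png',im);np.save(n+'3.npy',c)
s=cv2.imread('pics/side3.png');w=cv2.imread('pics/wrist3.png')
cv2.imwrite('pics/c3.png',np.hstack([cv2.resize(s[150:350,300:500],(400,400),interpolation=cv2.INTER_CUBIC),cv2.resize(w[200:400,220:420],(400,400),interpolation=cv2.INTER_CUBIC)]))
```

```text
[ 0.57099145 -0.13368297  0.16992034] [ 0.60180617 -0.0385848  -2.37868239]
[[ 9.630e-01  2.697e-01 -1.800e-03]
 [ 2.697e-01 -9.630e-01  0.000e+00]
 [-1.700e-03 -5.000e-04 -1.000e+00]]
```

View pics/c3.png

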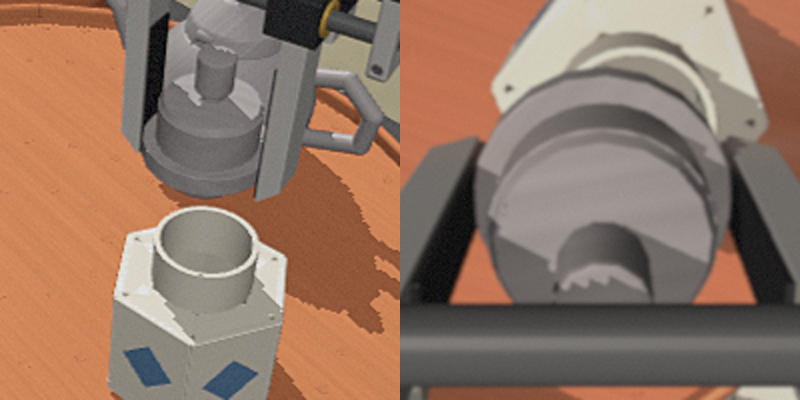

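Run:
```python
from h import *
from scipy.optimize import least_squares
th=np.linspace(0,2*np.pi,240)
def ext(p,xy,r,z):
    q=np.array([proj(p,[xy[0]+r*np.cos(a),xy[1]+r*np.sin(a),z]) for a in th]);return np.r_[q.min(0),q.max(0)] # l t r b
def fit(p,r,z,m):
    m=np.array(m,float)-.3;k=~np.isnan(m)
    s=least_squares(lambda x:(ext(p,x,r,z)-m)[k],[.57,-.137]);return s.x.round(4),s.fun.round(1)
n=np.nan;S=np.load('side3.npy');W=np.load('wrist3.npy')
zb=env.get_obs()['ee_pos'][2]-.030
print('W lid',fit(W,.03,zb+.022,[256.5,234,386,n]));print('W rim',fit(W,.026,.101,[n,223,379,n]))
print('S knob',fit(S,.009,zb+.068,[397.5,172.5,419.5,n]));print('S rim',fit(S,.026,.101,[376,253.2,429.3,291]))
print('S collar',fit(S,.03,zb+.022,[371,n,n,n]))
```

```text
W lid (array([ 0.5729, -0.1299]), array([-1.1,  0.1,  1.1]))
W rim (array([ 0.5721, -0.14  ]), array([-0., -0.]))
S knob (array([ 0.5679, -0.1348]), array([ 0.6,  0. , -0.6]))
S rim (array([ 0.5692, -0.141 ]), array([ 0.2,  0.9, -0.2, -0.8]))
S collar (array([ 0.5681, -0.1351]), array([0.]))
```

Emit:
drive_effector --deltas '[[[-0.02,0.13,0.2,0,0.05],[0,0,0.2,0,0.05],[0,0,0.16,0,0.05],[0,0,0,0,0.05],[0,0,0,0,0.05]]]'

```text
time: 7.35
ee_pos: [0.5726, -0.1381, 0.1427]
tool_rot: [0.99, 0.138, -0.0, -0.0]
force: [0.5, -0.1, -2.0]
finger_gap: 0.0585
finger_force: 20.0
```

Run:
```python
from h import *
o=env.get_obs();print(o['ee_pos'],o['force'],o['moment'])
for n in('side','wrist'):
    c=P(env.camera_info(n));im=env.capture(n)[:,:,::-1].copy();cv2.imwrite(f'pics/{n}4.png',im);np.save(n+'4.npy',c)
s=cv2.imread('pics/side4.png');w=cv2.imread('pics/wrist4.png')
cv2.imwrite('pics/c4.png',np.hstack([cv2.resize(s[170:300,335:465],(400,400),interpolation=cv2.INTER_CUBIC),cv2.resize(w[200:400,220:420],(400,400),interpolation=cv2.INTER_CUBIC)]))
```

```text
[ 0.57263831 -0.13805645  0.14266559] [ 0.53965394 -0.14956577 -1.97881923] [-0.01658542  0.01937625  0.04228113]
```

View pics/c4.png

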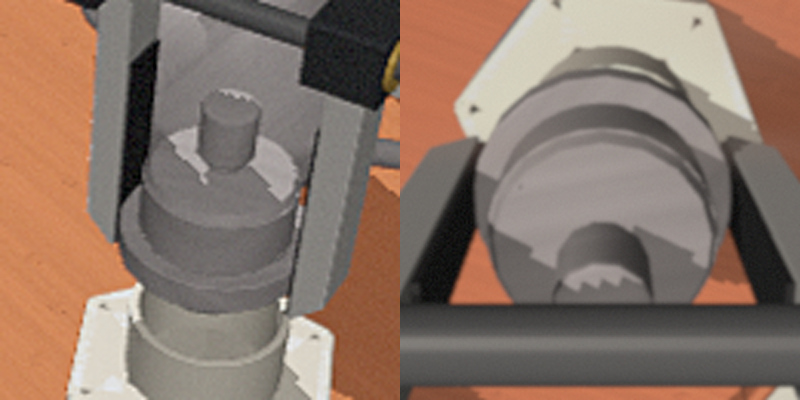

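Run:
```python
from h import *
from scipy.optimize import least_squares
th=np.linspace(0,2*np.pi,240)
def ext(p,xy,r,z):
    q=np.array([proj(p,[xy[0]+r*np.cos(a),xy[1]+r*np.sin(a),z]) for a in th]);return np.r_[q.min(0),q.max(0)]
def fit(p,r,z,m):
    m=np.array(m,float)-.3;k=~np.isnan(m)
    s=least_squares(lambda x:(ext(p,x,r,z)-m)[k],[.57,-.137]);return s.x.round(4),s.fun.round(1)
n=np.nan;S=np.load('side4.npy');W=np.load('wrist4.npy')
zb=env.get_obs()['ee_pos'][2]-.030
print('W lid',fit(W,.03,zb+.022,[256.5,234,386,n]));print('W rim',fit(W,.026,.101,[n,200+46/2,n,n]))
f=lambda x:335+x/3.077
g=lambda y:170+y/3.077
print('S knob',fit(S,.009,zb+.068,[f(198),g(90),f(261),n]));print('S rim',fit(S,.026,.101,[376,253.2,429.3,291]))
print('S collar bottom',fit(S,.03,zb+.012,[f(121),n,n,g(314)]))
```

```text
W lid (array([ 0.5742, -0.137 ]), array([-1.1,  0.1,  1.1]))
W rim (array([ 0.5758, -0.1354]), array([-0.]))
S knob (array([ 0.5692, -0.1388]), array([ 0.1,  0. , -0.1]))
S rim (array([ 0.5692, -0.141 ]), array([ 0.2,  0.9, -0.2, -0.8]))
S collar bottom (array([ 0.5721, -0.1388]), array([-0.,  0.]))
```

Side view: the lid sits about 2 mm toward +y of the mouth axis, and level. I'll correct and begin lowering.

Scaled: 0.0019 m is 0.038, -0.0014 m is -0.028.

Emit:
drive_effector --deltas '[[[-0.028,0.038,0,0,0.05],[0,0,0.06,0,0.05],[0,0,0.06,0,0.05],[0,0,0.04,0,0.05],[0,0,0,0,0.05],[0,0,0,0,0.05]]]'

```text
time: 8.05
ee_pos: [0.5719, -0.1405, 0.1349]
tool_rot: [0.991, 0.137, -0.0, -0.0]
force: [-0.5, -0.7, -2.1]
finger_gap: 0.0584
finger_force: 20.0
```

Scaled: 0.002 m is 0.04, 0.001 m is 0.02.

Emit:
drive_effector --deltas '[[[0,0,0.04,0,0.05],[0,0,0.04,0,0.05],[0,0,0.02,0,0.05],[0,0,0,0,0.05],[0,0,0,0,0.05]]]'

```text
time: 8.55
ee_pos: [0.5719, -0.1405, 0.13]
tool_rot: [0.991, 0.137, 0.0, -0.0]
force: [0.9, 0.1, -2.3]
finger_gap: 0.0585
finger_force: 20.0
```

Emit:
drive_effector --deltas '[[[0,0,0.04,0,0.05],[0,0,0.04,0,0.05],[0,0,0,0,0.05],[0,0,0,0,0.05]]]'

```text
time: 8.95
ee_pos: [0.5719, -0.1406, 0.1259]
tool_rot: [0.991, 0.137, -0.0, -0.0]
force: [0.3, 0.1, -2.0]
finger_gap: 0.0583
finger_force: 20.0
```

Scaled: 0.002 m is 0.04, 0.001 m is 0.02.

Emit:
drive_effector --deltas '[[[0,0,0.04,0,0.05],[0,0,0.04,0,0.05],[0,0,0.02,0,0.05],[0,0,0,0,0.05],[0,0,0,0,0.05]]]'

```text
time: 9.45
ee_pos: [0.5719, -0.1405, 0.121]
tool_rot: [0.991, 0.137, -0.0, -0.0]
force: [0.4, -0.5, -2.0]
finger_gap: 0.0582
finger_force: 20.0
```

Emit:
drive_effector --deltas '[[[0,0,0.02,0,0.05],[0,0,0.01,0,0.05],[0,0,0,0,0.05],[0,0,0,0,0.05]]]'

```text
time: 9.85
ee_pos: [0.5719, -0.1406, 0.1195]
tool_rot: [0.991, 0.137, 0.0, -0.0]
force: [0.0, -0.7, -2.0]
finger_gap: 0.0586
finger_force: 20.0
```

Scaled: 0.0005 m is 0.01.

Emit:
drive_effector --deltas '[[[0,0,0.01,0,0.05],[0,0,0,0,0.05],[0,0,0,0,0.05]]]'

```text
time: 10.15
ee_pos: [0.572, -0.1406, 0.1191]
tool_rot: [0.991, 0.137, 0.0, 0.0]
force: [-0.1, 1.0, -0.4]
finger_gap: 0.0583
finger_force: 20.0
```

Emit:
drive_effector --deltas '[[[0,0,0.01,0,0.05],[0,0,0,0,0.05],[0,0,0,0,0.05]]]'

```text
time: 10.45
ee_pos: [0.572, -0.1406, 0.119]
tool_rot: [0.991, 0.137, 0.0, 0.0]
force: [-3.3, 0.4, 8.7]
finger_gap: 0.0584
finger_force: 20.0
```

The lid touched down at the expected height. I'll ease off, open gently and look.

Emit:
drive_effector --deltas '[[[0,0,-0.008,0,0.05],[0,0,0,0,0.05],[0,0,0,0,0.0595],[0,0,0,0,0.061],[0,0,0,0,0.063],[0,0,0,0,0.07],[0,0,0,0,0.08],[0,0,0,0,0.085],[0,0,0,0,0.085]]]' --force 5

```text
time: 11.35
ee_pos: [0.5719, -0.1406, 0.1189]
tool_rot: [0.991, 0.137, -0.0, -0.0]
force: [0.1, -0.0, -0.4]
finger_gap: 0.0848
finger_force: 0.0
```

Emit:
drive_effector --deltas '[[[0,0,-0.2,0,0.085],[0,0,-0.6,0,0.085],[0,0,-0.6,0,0.085],[0,0,-0.6,0,0.085],[0,0,0,0,0.085],[0,0,0,0,0.085]]]'

```text
time: 11.95
ee_pos: [0.5721, -0.1406, 0.2199]
tool_rot: [0.991, 0.137, 0.001, 0.0]
force: [0.0, 0.8, -0.2]
finger_gap: 0.0849
finger_force: 0.0
```

Run:
```python
from h import *
o=env.get_obs();print(o['ee_pos'],R.from_quat(o['tool_rot']).as_matrix().round(4).tolist())
for n in('side','wrist'):
    c=P(env.camera_info(n));im=env.capture(n)[:,:,::-1].copy();cv2.imwrite(f'pics/{n}5.png',im);np.save(n+'5.npy',c)
s=cv2.imread('pics/side5.png');w=cv2.imread('pics/wrist5.png')
X=proj(np.load('wrist5.npy'),[.571,-.1406,.157]);print(X);x,y=int(X[0])-70,int(X[1])-75
print(x,y)
cv2.imwrite('pics/c5.png',np.hstack([cv2.resize(s[210:310,350:450],(400,400),interpolation=cv2.INTER_CUBIC),cv2.resize(w[y:y+133,x:x+133],(400,400),interpolation=cv2.INTER_CUBIC)]))
```

```text
[ 0.57214782 -0.14064914  0.21992686] [[0.9622, 0.2722, 0.0016], [0.2722, -0.9622, -0.0005], [0.0014, 0.0009, -1.0]]
[321.83657187 265.75270077]
251 190
```

View pics/c5.png

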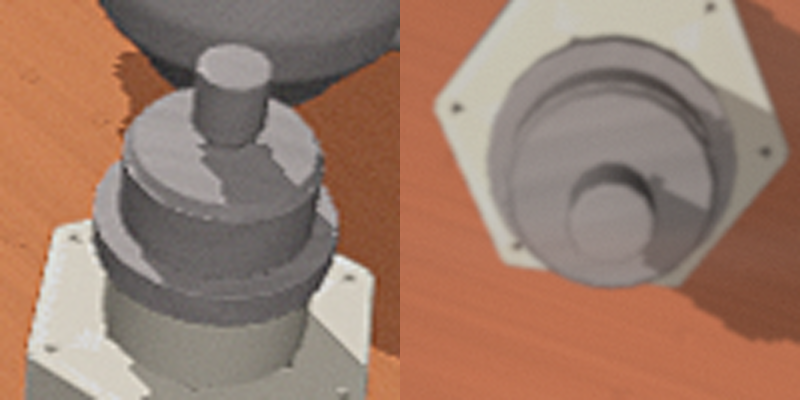

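The nest is seated flat on the rim, collar level and concentric, with the knob at about (321,264) in the wrist view, under the tool axis. Next I'll go down to the knob.

Emit:
drive_effector --deltas '[[[0,0,0.4,0,0.06],[0,0,0.4,0,0.05],[0,0,0.2,0,0.04],[0,0,0.09,0,0.04],[0,0,0,0,0.04],[0,0,0,0,0.04]]]'

```text
time: 12.65
ee_pos: [0.5722, -0.1406, 0.1649]
tool_rot: [0.991, 0.137, 0.0, 0.0]
force: [0.7, -0.5, 0.0]
finger_gap: 0.0418
finger_force: 0.0
```

Emit:
drive_effector --deltas '[[[0,0,0.016,0,0.03],[0,0,0,0,0.027],[0,0,0,0,0.024],[0,0,0,0,0.022],[0,0,0,0,0.021],[0,0,0,0,0.020],[0,0,0,0,0.019],[0,0,0,0,0.018],[0,0,0,0,0.016],[0,0,0,0,0.014],[0,0,0,0,0.01]]]' --force 4

```text
time: 13.75
ee_pos: [0.5719, -0.1406, 0.1636]
tool_rot: [0.991, 0.137, 0.0, -0.0]
force: [0.2, 0.2, -0.6]
finger_gap: 0.0176
finger_force: 4.0
```

Emit:
drive_effector --deltas '[[[0,0,0,0,0.01],[0,0,0,0,0.01],[0,0,-0.04,0,0.01],[0,0,-0.06,0,0.01],[0,0,-0.1,0,0.01],[0,0,-0.1,0,0.01],[0,0,-0.1,0,0.01],[0,0,0,0,0.01]]]' --force 15

```text
time: 14.55
ee_pos: [0.5723, -0.1406, 0.1845]
tool_rot: [0.991, 0.137, 0.001, 0.0]
force: [1.4, -0.9, -0.3]
finger_gap: 0.0174
finger_force: 15.0
```

Emit:
drive_effector --deltas '[[[0,0,-0.2,0,0.01],[0,0,-0.3,0,0.01],[0,0,-0.3,0,0.01],[0,0,-0.3,0,0.01],[0,0,-0.3,0,0.01],[0,0,-0.2,0,0.01],[0,0,0,0,0.01],[0,0,0,0,0.01],[0,0,0,0,0.01]]]'

```text
time: 15.45
ee_pos: [0.5715, -0.1406, 0.2629]
tool_rot: [0.991, 0.137, -0.001, -0.0]
force: [-0.4, 0.4, -0.2]
finger_gap: 0.0178
finger_force: 15.0
```

Run:
```python
from h import *
s=env.capture('side')[:,:,::-1].copy();w=env.capture('wrist')[:,:,::-1].copy()
cv2.imwrite('pics/c6.png',np.hstack([cv2.resize(s[120:320,300:500],(400,400),interpolation=cv2.INTER_CUBIC),cv2.resize(w[150:400,200:450],(400,400),interpolation=cv2.INTER_CUBIC)]))
```

```text
(no output)
```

View pics/c6.png

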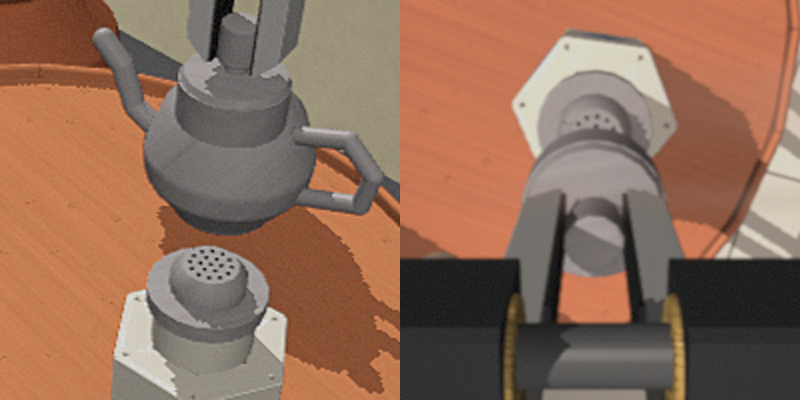

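The cap is held upright, 99 mm above its nested place. The sieve lid is seated level in the pot, and the pot and teapot stand where they were.

```bash
python3 -c "
from rig import env
print(env.sign_off())"
```

```text
the job is handed in; nothing more can be done
None
```

The job is handed in: the sieve lid sits flat in the pot's mouth, and the arm is holding the cap upright about 10 cm above it over the pot; I don't have the judge's verdict.

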